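Clamp the dental cast in its cradle and hold it up level

ROBOT

A 7-joint arm with a two-finger parallel gripper is mounted at the origin on the work surface. World frame = base frame: x ahead of the robot, y to its left, z up, the work surface at z = 0. Lengths are in m, angles in rad, forces in N, time in s.
With the tool pointing down it reaches from about 0.425 to 0.875 m from the base axis. Payload 9.9 kg.
Tool frame: the origin (TCP) lies between the finger pads, 19 mm behind the fingertips; this is the grasp point; z points along the fingers, y is the line along which they close (so a half turn about z gives the same grasp; the last joint's range is limited). The gripper opens to 85 mm and grips with 20 to 120 N. Pads are 22 mm wide; open, the fingers measure 114 mm over their backs; the gripper's body (76 mm by 85 mm) begins 54 mm behind the grasp point. The pads swing forward as they close: fully open they stand 13 mm farther back than shut.
Start: joints at [-1.247, 0.576, 0.025, 1.437, -0.015, 1.129, -0.057], TCP at [0.268, 0.62, 0.25] pointing down, gripper open.
Joint ranges: [-2.76, 2.76], [-0.34, 2.15], [-1.52, 1.57], [0.19, 2.46], [-1.09, 4.23], [0.17, 1.99], [-2.82, 2.82]. Speed limits (rad/s): [2.22, 2.22, 3.01, 3.01, 3.14, 3.14, 3.14].

INTERFACE

Orientations are given as a unit quaternion [x, y, z, w].
In Python, from plant import robot, cams, workorder, look_for, place_of gives the robot as it stands.
- The arm moves only by the tool apply_moves, never from a script. Its argument "series" is a list that holds one entry, the list of rows, each a list of 4 numbers: the shift along the tool's x, y, z as a fraction of full scale, then the turn about the tool's z as a fraction of full scale. In form: [[[dx, dy, dz, roll], ...]]. A call has 1 to 8 rows; each row is the pose to reach, as a shift and turn from the pose commanded when the call began, along the tool's axes at that moment, turning the shorter way round; what a row does not reach only later rows make up. Full scale, the value 1, is 40 cm for a shift and pi rad for a turn. A row lasts 1/8 s, in which the tool goes at most 62.5 mm and 10.7 degrees, less where a joint would pass 70% of its speed; a pose out of reach is approached as far as the arm can. A call with a number of a shift or a turn outside -1 to 1 is refused whole. A call with a gripper value outside its range is refused whole. "claw" is the opening, from -1 (shut) to 1 (fully open), set as the call begins (left out, the last holds). The fingers move at their own pace and stop on an object; the grip force is fixed at half the most. Time passes only in rows, so rows that repeat a pose let the fingers close. It gives the time, the measured TCP pose, the force, the opening and the grip force at its end, in the units of the state.
- robot.sense(): the state, without advancing time (a new reading comes with each control period).
- cams.read_camera(name): name is "scene" or "side" or "wrist"; returns a dict with "image" (480x640x3 uint8, red, green, blue), "camera_matrix" (3x3 intrinsics, pixels), "dist" ([k1, k2, p1, p2, k3] as OpenCV has them; the pictures are not rectified), "rvec" (rotation vector, rad) and "tvec" (3), from world to camera coordinates, as OpenCV has them; the wrist camera has in their place "hand_eye" (4x4, takes a point from camera to tool coordinates, whose origin is the TCP and whose axes are the flange's). Camera axes: x right, y down, z forward; pixel columns grow to the right and rows downward; lengths in m; the calibration is good to about 2 mm. A picture is of the moment at which its call begins: read the wrist's pose just before it. There is no depth.
- workorder.job_done(): hands the job in; it is judged then, once.
Trained networks look in a picture, given as the dict that the camera call returned (one of the last four; its "shot" number tells which), for a name from the list of things; names that differ only in an ending like _2 or _b are one class to them, and where a whole thing is asked for, a point or a joint stands for the part that bears it (a point fixed in the world has none). Each returns a list of dicts, best first, with "p" (0 to 1); they miss things now and then, are a little off and sometimes report something else, mostly with a low value. They report only what shows in the picture. A call takes as long as a camera call. They do not tell look-alikes from the thing itself.
- look_for(picture, label): "point" ([x, y, z] in m, in world coordinates, good to about 4 mm: the middle of the surface that is visible of it).
- place_of(picture, label): "point" ([x, y, z] in m, in world coordinates, good to about 4 mm: a listed point, or the origin of a listed thing).
The state is a dict: "time": time; "joints": joint angles; "dq": joint speeds; "effort": joint torques, N m; "position": TCP position; "orientation": TCP orientation; "contact_force": force on the tool from outside, world axes, zero at the start; "moment": the same for the moment, N m; "grip_width": finger opening in m; "finger_force": force on a finger pad.
Only numpy, scipy, OpenCV 4.12 (cv2) and the standard library are available. Lean on these libraries where they do the work, as an engineer would, in place of code of your own. Each camera call takes 0.05 s, during which the arm holds its last target. There are 200 camera calls.

TASK

The dental cast lies loose in the aluminium clamping cradle on the grey stand: push the cradle's sliding jaw in by its push plate until the cast is pressed snugly between the two jaws. Then take the cradle by its black bridge handle, lift it straight up about ten centimetres above the stand and keep it there, steady and level, with the cast still clamped; finish while holding it in the air (do not put it down or let go). Do not disturb the spare cast, jars, bowl and tools on the bench.

Things in the scene. Friction and masses are not known exactly. Their poses are not given: they have to be found in the camera images.
- stand: fixed grey docking stand, 170 x 106 mm. x: direction in which the sliding jaw closes; z up; origin on the bench below the cradle's origin. Its floor, 25 mm above the bench, carries the cradle between 6 mm high lips (about 2 mm play); a stop at x = +62 to +72 mm, 36 mm above the floor, takes the push of the jaw. The cradle lifts straight up out of it
- cradle: loose aluminium cradle, 0.55 kg with jaw. Origin on the underside below the handle's middle; x: closing direction of the sliding jaw, y along the handle bar, z up. Plate 8 mm thick, x -85 to 60, y -45 to 45 mm. Fixed jaw x 32 to 60, z to 42 mm. Rod guide x -84 to -72, z to 38 mm. Handle posts at y = +-40 mm. Centre of mass within 15 mm of the handle in x
- handle (a point): middle of the black bridge handle bar, 105 mm above the cradle's underside. The bar runs along cradle y: 90 mm long (70 mm free between the posts), 14 mm thick along cradle x, 24 mm high; flat sides. Grip from above with the fingers closing along cradle x; the fingers can go 40 mm below the bar's middle before they meet the cast
- jaw (a joint): sliding jaw's travel in m: 0 fully open, grows as it moves to cradle +x; its face is at cradle x = -60 mm + value; about 0.028 when it is shut on the cast that lies against the fixed jaw; stop at 0.034. It slides stiffly (about 3 N, plus 1 to 2 N to slide the cast along) and stays where it is left
- jaw_face (a point): middle of the sliding jaw's clamping face, which looks to cradle +x; face 48 mm wide, z 12 to 38 mm above the cradle's underside
- push_plate (a point): middle of the outer face (to cradle -x) of the upright steel push plate: 10 mm thick, 44 mm wide (y), from 16 to 56 mm above the cradle's underside, on rods, this face 67 mm outside the jaw's face; it moves with the jaw, overhanging the stand's end. Push it to cradle +x from outside, at its lower half; 8 to 12 N in all clamps the cast, far more may tip the cradle
- fixed_face (a point): middle of the fixed jaw's clamping face, at cradle x = +32 mm, 22 mm above the cradle's underside
- cast: loose stone dental cast with an arch of teeth, 0.14 to 0.26 kg, lying on the cradle's base plate between the jaws. Base 64 mm long (x, between the jaws) x 56 mm wide x 24 mm high, 42 mm high over the teeth; origin under its centre. It starts 2 to 10 mm short of the fixed jaw and slightly turned
- spare_cast: a second stone dental cast of the same make, standing loose on the bench on the robot's side of the stand; leave alone. Origin under its centre
- jar_a: white round lidded jar, 54 mm diameter, 50 mm high, standing close to the stand on the side away from the robot; leave alone. Origin under its centre
- jar_b: another such white jar, further off to the robot's right; leave alone
- jar_c: amber jar with black lid, 60 mm diameter, 75 mm high, far side of the bench; leave alone
- bowl: open black rubber mixing bowl, 100 mm wide, 50 mm high, to the robot's right; leave alone
- wax_spatula: spatula 170 mm long lying flat to the robot's left; leave alone
- brush: brush 160 mm long lying flat to the robot's left; leave alone
Mind the look-alikes: they are no part of the job. Leave any red look-alike of the stand alone.

How it is judged:
On the way, in this order (a step that is already met when the one before it is completed fails the run):
1. with the cradle still down in the stand, the sliding jaw presses the cast against the fixed jaw (contact force between jaw and cast above 2 N and height (world z) of cradle below 0.032 m and x of jaw_face in the frame of cast above -0.0352 m and x of fixed_face in the frame of cast below 0.0352 m and z of cast in the frame of cradle between 0.004 and 0.012 m), for 0.2 s.
2. the cradle is lifted clear of the stand by its handle, level, with the cast in it (height (world z) of cradle above 0.065 m and angle between cradle's own z axis and vertical below 0.1 rad and contact force between the fingers and cradle above 1 N), for 0.2 s.
At the end, for the whole second after the job is handed in: Fingers hold the cradle at its handle (TCP within 60 mm), 70 to 150 mm above the stand's floor, within 60 mm sideways of its place, off the stand, tilt under 0.09 rad, under 20 mm/s and 0.1 rad/s; the cast lies on its plate with both jaw faces within 3.2 mm of its ends (height (world z) of cradle between 0.095 and 0.175 m and angle between cradle's own z axis and vertical below 0.09 rad and linear speed of cradle below 0.02 m/s and angular speed of cradle below 0.1 rad/s and contact force between the fingers and cradle above 2 N and distance between the grasp point and handle below 0.06 m and contact force between cradle and stand below 0.1 N and horizontal distance between cradle and stand below 0.06 m and x of jaw_face in the frame of cast above -0.0352 m and x of fixed_face in the frame of cast below 0.0352 m and z of cast in the frame of cradle between 0.004 and 0.012 m); the arm keeps its last pose, push and grip.
It fails at once if the cradle is tipped by more than 0.3 rad (angle between cradle's own z axis and vertical above 0.3 rad).
It fails at once if the spare cast, a jar, the bowl, the spatula or the brush is moved by more than 30 mm (distance of any of spare_cast, jar_a, jar_b, jar_c, bowl, wax_spatula, brush from where it was at the start of the episode above 0.03 m).
It also fails if it takes over 48 s, if anything falls off the work surface, if the arm or the gripper's body presses on something with over 40 N, if the wrist force passes 120 N, or if a joint passes its speed limit or range.

## Working session

There is one attempt and no reset: what is moved stays moved. The work goes in short steps, Python scripts to look and compute and a tool call to move; the robot and the scene stay as the last step left them, time stands still between calls to the robot, and variables do not carry over. Pictures are saved under pics/ and viewed, at most 10 in all, crops included, and the job is handed in when it is done.

Besides the shell and the picture viewer there is one more tool, called after "Call:" in YAML: its name, and indented under it one key for each argument. apply_moves: Moves the arm, as the interface text tells. Shift numbers are shares of 40 cm and turn numbers shares of pi rad, none past 1 either way. Its arguments: {"type":"object","properties":{"series":{"type":"array","items":{"type":"array","items":{"type":"array","items":{"type":"number"}}}},"claw":{"type":"number"}},"required":["series"]}

```bash
mkdir -p pics; cat > h.py <<'E'
import numpy as np, cv2
from scipy.spatial.transform import Rotation as R
from plant import robot, cams, workorder, look_for, place_of
def px(c,p):
    return cv2.projectPoints(np.array([p],float),np.array(c["rvec"]),np.array(c["tvec"]),np.array(c["camera_matrix"]),np.array(c["dist"]))[0].ravel().round(0)
E
python3 - <<'E'
from h import *
s=robot.sense(); print(s["time"],s["position"],s["orientation"],s["grip_width"],s["contact_force"])
for n in ["scene","side"]:
    c=cams.read_camera(n); cv2.imwrite(f"pics/{n}0.png",c["image"][:,:,::-1])
    for l in ["stand","cradle","handle","push_plate","jaw_face","fixed_face","cast","jar_a"]:
        for d in place_of(c,l)[:3]:
            print(n,l,np.round(d["p"],2),np.round(d["point"],4),px(c,d["point"]))
E
```

```text
0.0 [0.26749932 0.61925641 0.24915855] [ 2.02459872e-01  9.79290200e-01 -8.29231189e-04 -1.31773543e-04] 0.08546411657061413 [-0.45565471 -0.37785141 -0.35070159]
scene stand 0.89 [ 5.528e-01  5.680e-02 -3.000e-04] [362. 294.]
scene stand 0.75 [ 0.2388  0.3266 -0.0014] [462. 203.]
scene stand 0.65 [ 2.362e-01 -3.682e-01 -1.000e-04] [215. 190.]
scene cradle 0.64 [0.5596 0.06   0.0262] [364. 291.]
scene handle 0.67 [0.5558 0.0612 0.1275] [367. 267.]
scene push_plate 0.82 [ 0.5624 -0.0563  0.0579] [316. 282.]
scene jaw_face 0.84 [0.5562 0.0086 0.0516] [343. 283.]
scene fixed_face 0.72 [0.5573 0.0937 0.0484] [379. 286.]
scene cast 0.56 [0.5618 0.0571 0.0295] [363. 291.]
scene jar_a 0.86 [ 0.7352  0.2421 -0.0045] [441. 368.]
scene jar_a 0.63 [ 0.6906  0.0484 -0.0026] [357. 345.]
scene jar_a 0.63 [ 0.7095 -0.2782 -0.0034] [218. 344.]
side stand 0.87 [ 0.2315 -0.3652  0.0014] [314. 454.]
side stand 0.64 [0.5551 0.0625 0.0027] [306. 234.]
side stand 0.55 [0.2302 0.3279 0.0038] [141. 233.]
side cradle 0.78 [0.5571 0.0609 0.0258] [307. 228.]
side cradle 0.17 [0.5614 0.0561 0.0312] [309. 226.]
side handle 0.8 [0.5555 0.0599 0.1303] [306. 198.]
side handle 0.69 [0.5551 0.0595 0.0252] [306. 228.]
side push_plate 0.86 [ 0.5602 -0.0548  0.0593] [339. 246.]
side jaw_face 0.9 [0.5611 0.0121 0.05  ] [321. 232.]
side fixed_face 0.79 [0.5574 0.0922 0.0433] [299. 216.]
side cast 0.76 [0.5601 0.0575 0.0294] [308. 227.]
side jar_a 0.93 [ 0.7119 -0.2743  0.0038] [449. 286.]
side jar_a 0.8 [ 0.691   0.0537 -0.0042] [347. 214.]
side jar_a 0.61 [ 0.7372  0.2361 -0.0017] [317. 171.]
```

View pics/scene0.png

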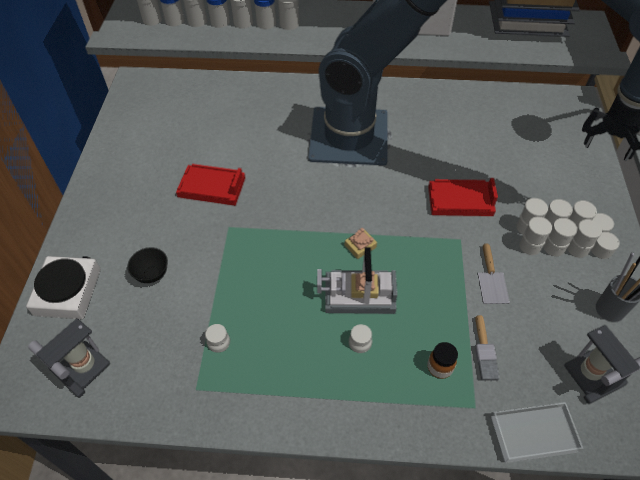

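```bash
python3 - <<'E'
from h import *
im=cv2.imread("pics/side0.png")[150:300,230:430]
cv2.imwrite("pics/crop0.png",cv2.resize(im,(800,600),interpolation=cv2.INTER_CUBIC))
acc={}
for k in range(2):
  for n in ["scene","side"]:
    c=cams.read_camera(n)
    for l in ["handle","push_plate","jaw_face","fixed_face","spare_cast"]:
        d=place_of(c,l)
        if d: acc.setdefault(l,[]).append(d[0]["point"])
for l in acc: print(l,np.round(acc[l],4).tolist())
E
```

```text
handle [[0.5594, 0.0625, 0.1267], [0.5565, 0.062, 0.1297], [0.5581, 0.0636, 0.1288]]
push_plate [[0.5626, -0.0539, 0.0608], [0.5655, -0.0547, 0.0608], [0.5636, -0.0523, 0.0592], [0.5636, -0.0529, 0.0618]]
jaw_face [[0.5535, 0.0102, 0.0476], [0.5577, 0.0119, 0.0489], [0.5565, 0.0094, 0.0478], [0.5568, 0.0122, 0.0488]]
fixed_face [[0.556, 0.0974, 0.0464], [0.558, 0.09, 0.046], [0.5541, 0.0898, 0.0485], [0.5571, 0.0917, 0.0477]]
spare_cast [[0.4133, 0.0431, 0.0001], [0.4101, 0.0457, -0.0039], [0.4123, 0.0402, -0.0028], [0.4123, 0.0449, -0.0002]]
```

View pics/crop0.png

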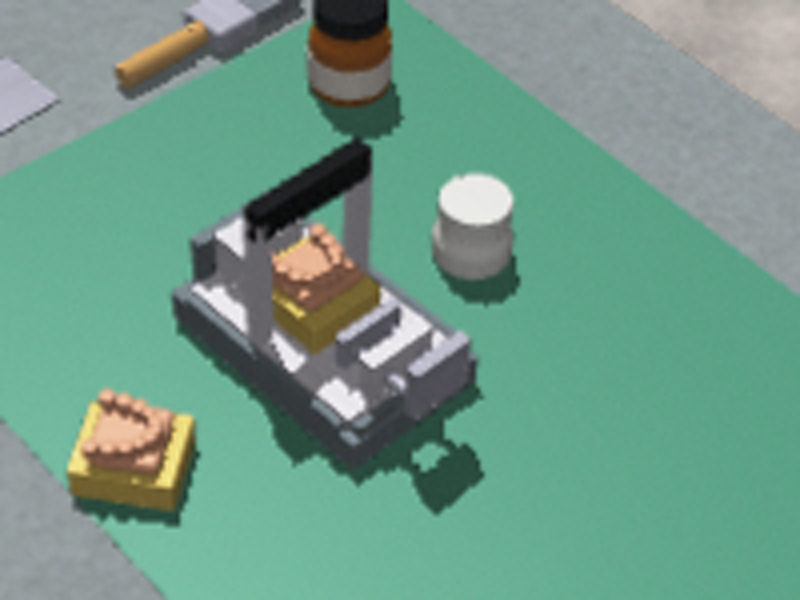

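The wanted cradle is the grey one at scene (364,291), with its push plate at (316,282). The look-alikes are the red stands at (211,184) and (463,196), the spare cast at (361,243), and the devices at (75,355) and (600,365). The crop confirms a black bridge handle, a cast between the jaws, and the push plate at the -y end. Closing is along about +y. Moving now.

Call:
apply_moves:
  series:
    - [[-0.785, -0.665, 0, -0.141], [-0.785, -0.665, 0, -0.141], [-0.785, -0.665, 0, -0.141], [-0.785, -0.665, 0, -0.141], [-0.785, -0.665, 0, -0.141], [-0.785, -0.665, 0, -0.141], [-0.785, -0.665, 0, -0.141], [-0.785, -0.665, 0, -0.141]]
  claw: -1

```text
time: 3.1
position: [0.452, 0.2477, 0.2503]
orientation: [-0.015, 1.0, -0.0, 0.0]
contact_force: [0.1, 0.1, 0.9]
grip_width: 0.0001
finger_force: 0.0
```

Call:
apply_moves:
  series:
    - [[-0.247, -0.928, 0, 0], [-0.247, -0.928, 0, 0], [-0.247, -0.928, 0, 0], [-0.247, -0.928, 0, 0], [-0.247, -0.928, 0, 0], [-0.247, -0.928, 0, 0], [-0.247, -0.928, 0, 0], [-0.247, -0.928, 0, 0]]

```text
time: 4.1
position: [0.5624, -0.1158, 0.2497]
orientation: [-0.018, 1.0, 0.0, -0.0]
contact_force: [-0.6, 0.6, -0.4]
grip_width: -0.0
finger_force: 0.0
```

```bash
python3 - <<'E'
from h import *
s=robot.sense(); print(s["time"],s["position"],s["orientation"],s["contact_force"])
c=cams.read_camera("wrist"); cv2.imwrite("pics/w1.png",c["image"][:,:,::-1])
for l in ["stand","handle","push_plate","jaw_face","fixed_face"]:
  for d in place_of(c,l)[:2]: print(l,np.round(d["p"],2),np.round(d["point"],4))
E
```

```text
4.1 [ 0.56243168 -0.11581494  0.24974752] [-1.75256831e-02  9.99846347e-01  3.36518702e-04 -1.43448739e-04] [-0.61817263  0.5526014  -0.37540087]
handle 0.93 [0.5592 0.0632 0.1361]
push_plate 0.86 [ 0.5617 -0.0521  0.0599]
jaw_face 0.94 [0.5608 0.0103 0.0529]
fixed_face 0.61 [0.5576 0.0863 0.0459]
```

View pics/w1.png

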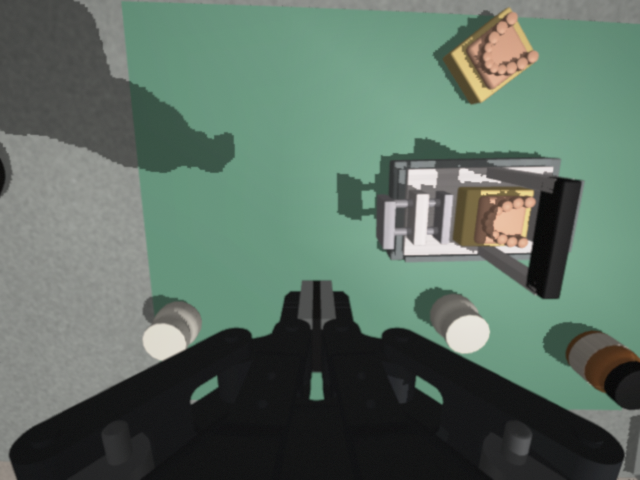

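Call:
apply_moves:
  series:
    - [[0, 0, 0.15, 0], [0, 0, 0.3, 0], [0, 0, 0.42, 0], [0, 0, 0.487, 0], [0, 0, 0.487, 0], [0, 0.04, 0.487, 0], [0, 0.07, 0.487, 0], [0, 0.07, 0.487, 0]]

```text
time: 5.4
position: [0.5619, -0.0864, 0.0563]
orientation: [-0.019, 1.0, 0.0, 0.001]
contact_force: [-0.2, 0.2, 0.2]
grip_width: -0.0001
finger_force: 0.0
```

Call:
apply_moves:
  series:
    - [[0, 0.008, 0, 0], [0, 0.016, 0, 0], [0, 0.024, 0, 0], [0, 0.032, 0, 0], [0, 0.04, 0, 0], [0, 0.048, 0, 0], [0, 0.056, 0, 0], [0, 0.06, 0, 0]]

```text
time: 6.4
position: [0.5602, -0.0646, 0.0552]
orientation: [-0.018, 1.0, -0.0, -0.0]
contact_force: [-1.4, -4.7, 4.4]
grip_width: -0.0003
finger_force: 2.9
```

Call:
apply_moves:
  series:
    - [[0, 0.003, 0, 0], [0, 0.006, 0, 0], [0, 0.009, 0, 0], [0, 0.012, 0, 0], [0, 0.014, 0, 0], [0, 0.016, 0, 0], [0, 0.018, 0, 0], [0, 0.018, 0, 0]]

```text
time: 7.4
position: [0.5608, -0.0608, 0.0557]
orientation: [-0.016, 1.0, -0.002, 0.001]
contact_force: [-1.1, -14.1, 5.7]
grip_width: -0.0006
finger_force: 6.2
```

```bash
python3 - <<'E'
from h import *
s=robot.sense(); print(s["time"],s["position"],s["contact_force"],s["moment"])
ims=[]
for n in ["side","wrist","scene"]:
    c=cams.read_camera(n); ims.append(c["image"][:,:,::-1])
    for l in ["handle","push_plate","jaw_face","fixed_face","cast"]:
      for d in place_of(c,l)[:1]: print(n,l,np.round(d["p"],2),np.round(d["point"],4))
a=cv2.resize(ims[0][170:290,240:400],(800,600),interpolation=cv2.INTER_CUBIC)
cv2.imwrite("pics/s2.png",a); cv2.imwrite("pics/w2.png",ims[1])
E
```

```text
7.4 [ 0.56080946 -0.06079904  0.05574986] [ -1.05052405 -14.09394525   5.72486789] [-2.4455411   0.05725685  0.00657249]
side handle 0.76 [0.5559 0.0598 0.1278]
side push_plate 0.66 [ 0.5625 -0.0362  0.0602]
side jaw_face 0.59 [0.559  0.0322 0.0494]
side fixed_face 0.74 [0.5571 0.0347 0.051 ]
side cast 0.74 [0.5593 0.0612 0.0289]
wrist push_plate 0.6 [ 0.5607 -0.0353  0.0591]
wrist jaw_face 0.9 [0.5604 0.0297 0.0506]
wrist cast 0.66 [0.5611 0.064  0.0362]
scene handle 0.56 [0.5557 0.062  0.128 ]
scene push_plate 0.54 [ 0.564  -0.0349  0.0582]
scene jaw_face 0.7 [0.5532 0.0289 0.05  ]
scene fixed_face 0.9 [0.5576 0.0963 0.0475]
scene cast 0.66 [0.5559 0.0644 0.0292]
```

View pics/s2.png

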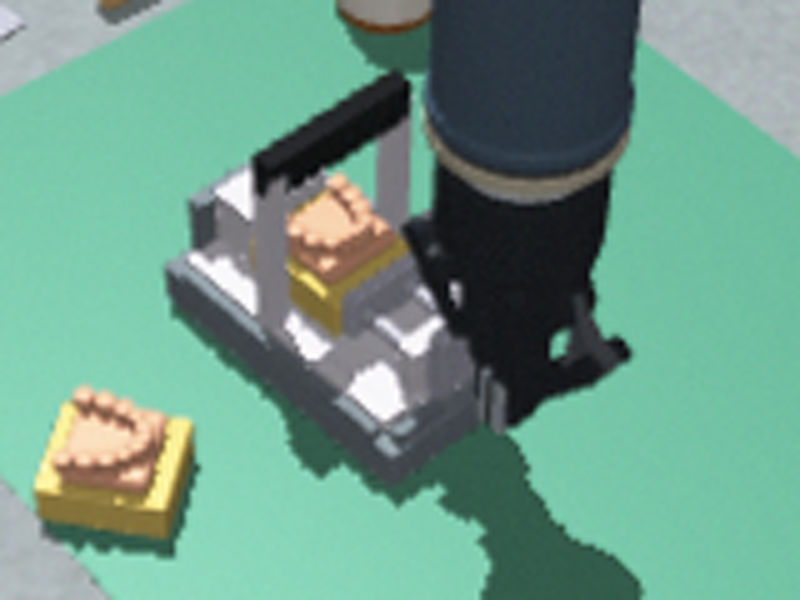

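View pics/w2.png

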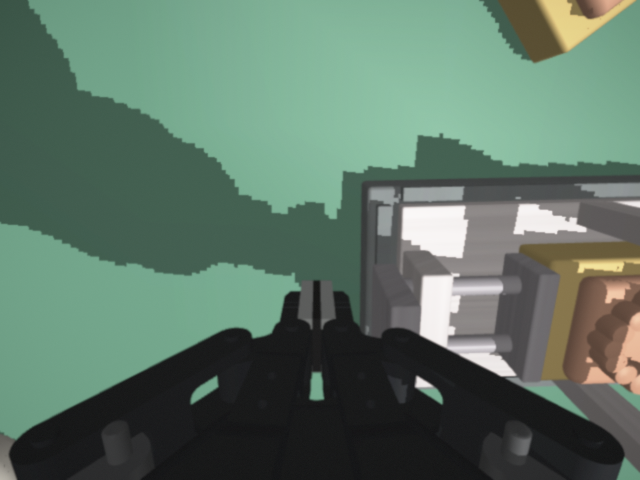

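The cast now sits flat against the jaw, whose face is near y 0.030. The fixed face is near 0.093, so the gap is about 64 mm and the cast is clamped. The gripper's knuckle, not the pads, touches the plate. I'll hold the push briefly and then back off.

Call:
apply_moves:
  series:
    - [[0, 0, 0, 0], [0, 0, 0, 0], [0, 0, 0, 0]]

```text
time: 8.68
position: [0.5608, -0.0608, 0.0557]
orientation: [-0.016, 1.0, -0.002, 0.001]
contact_force: [0.3, -14.0, 5.1]
grip_width: -0.0001
finger_force: 6.2
```

Call:
apply_moves:
  series:
    - [[0, -0.02, 0, 0], [0, -0.06, 0, 0], [0, -0.12, 0, 0], [0, -0.12, -0.15, 0], [0, -0.12, -0.3, 0], [0, -0.12, -0.42, 0], [0, -0.12, -0.487, 0], [0, -0.12, -0.487, 0]]
  claw: -1

```text
time: 9.68
position: [0.5628, -0.1058, 0.2521]
orientation: [-0.018, 1.0, -0.0, 0.002]
contact_force: [-0.4, 0.4, -1.7]
grip_width: -0.0001
finger_force: 0.0
```

```bash
python3 - <<'E'
from h import *
s=robot.sense(); print(s["time"],s["position"],s["orientation"],s["contact_force"])
acc={}
for k in range(2):
 for n in ["side","wrist","scene"]:
    c=cams.read_camera(n)
    for l in ["handle","push_plate","jaw_face","fixed_face","cast"]:
      for d in place_of(c,l)[:1]: acc.setdefault(l,[]).append(d["point"])
for l in acc: print(l,np.round(np.median(acc[l],0),4),np.round(np.std(acc[l],0),4))
E
```

```text
9.675 [ 0.56283029 -0.10580333  0.25205767] [-1.76170104e-02  9.99842782e-01 -8.59305921e-05  2.01098625e-03] [-0.37589426  0.3786916  -1.67158129]
handle [0.5572 0.0634 0.1286] [0.0023 0.0014 0.0016]
push_plate [ 0.5625 -0.034   0.0606] [0.0015 0.0015 0.0005]
jaw_face [0.5577 0.0312 0.0489] [0.0028 0.0028 0.0016]
fixed_face [0.5558 0.0927 0.0484] [0.0021 0.0022 0.0027]
cast [0.5585 0.0632 0.0299] [0.001  0.0017 0.0042]
```

Call:
apply_moves:
  series:
    - [[0, 0.15, 0, 0], [0, 0.3, 0, 0], [0, 0.423, 0, 0], [0, 0.423, 0, 0], [0, 0.423, 0, 0], [0, 0.423, 0, 0], [0, 0.423, 0, 0]]
  claw: 1

```text
time: 12.35
position: [0.556, 0.0625, 0.25]
orientation: [-0.017, 1.0, -0.0, 0.0]
contact_force: [0.0, -0.2, 0.4]
grip_width: 0.0855
finger_force: 0.0
```

Call:
apply_moves:
  series:
    - [[0, 0, 0.1, 0], [0, 0, 0.18, 0], [0, 0, 0.26, 0], [0, 0, 0.315, 0], [0, 0, 0.315, 0], [0, 0, 0.315, 0]]

```text
time: 13.1
position: [0.5564, 0.0634, 0.1248]
orientation: [-0.017, 1.0, 0.0, 0.0]
contact_force: [0.7, 0.6, 0.0]
grip_width: 0.0853
finger_force: 0.0
```

```bash
python3 - <<'E'
from h import *
c=cams.read_camera("wrist"); cv2.imwrite("pics/w3.png",c["image"][:,:,::-1])
for d in place_of(c,"handle")[:1]: print(d)
E
```

```text
{'point': [0.5637, 0.0666, 0.1296], 'p': 0.65}
```

View pics/w3.png

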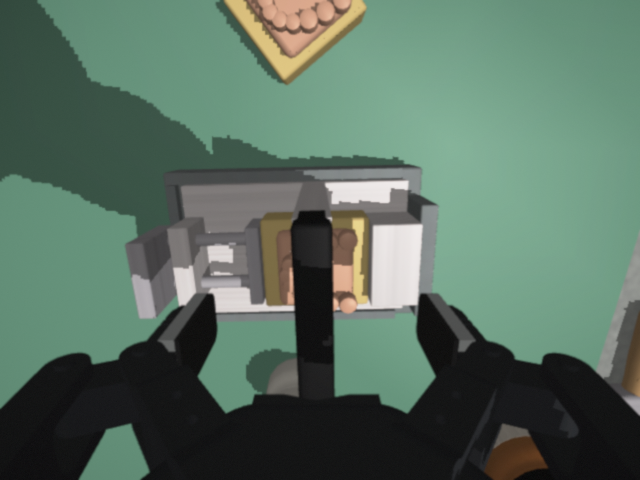

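The bar (column 315) is centred between the fingers and aligned with them. The cast is snug between the jaws at columns 262–370. Closing.

Call:
apply_moves:
  series:
    - [[0, 0, 0, 0], [0, 0, 0, 0], [0, 0, 0, 0], [0, 0, 0, 0], [0, 0, 0, 0], [0, 0, 0, 0], [0, 0, 0, 0], [0, 0, 0, 0]]
  claw: -1

```text
time: 14.2
position: [0.5555, 0.0628, 0.124]
orientation: [-0.017, 1.0, -0.001, -0.0]
contact_force: [-2.3, -5.4, 3.0]
grip_width: 0.0135
finger_force: 58.8
```

Call:
apply_moves:
  series:
    - [[0, -0.001, 0, 0], [0, -0.001, -0.01, 0], [0, -0.001, -0.025, 0], [0, -0.001, -0.045, 0], [0, -0.001, -0.07, 0], [0, -0.001, -0.095, 0], [0, -0.001, -0.12, 0], [0, -0.001, -0.12, 0]]

```text
time: 15.2
position: [0.5566, 0.064, 0.1732]
orientation: [-0.018, 1.0, 0.001, 0.001]
contact_force: [0.5, -0.4, -8.2]
grip_width: 0.0133
finger_force: 58.7
```

Call:
apply_moves:
  series:
    - [[0, 0, -0.02, 0], [0, 0, -0.045, 0], [0, 0, -0.07, 0], [0, 0, -0.095, 0], [0, 0, -0.115, 0], [0, 0, -0.13, 0], [0, 0, -0.13, 0], [0, 0, -0.13, 0]]

```text
time: 16.2
position: [0.5557, 0.0633, 0.2237]
orientation: [-0.018, 1.0, -0.0, -0.0]
contact_force: [-0.2, 0.6, -7.2]
grip_width: 0.0134
finger_force: 58.7
```

Call:
apply_moves:
  series:
    - [[0, 0, 0, 0], [0, 0, 0, 0], [0, 0, 0, 0], [0, 0, 0, 0], [0, 0, 0, 0], [0, 0, 0, 0]]

```text
time: 16.95
position: [0.5559, 0.0633, 0.224]
orientation: [-0.018, 1.0, -0.0, -0.0]
contact_force: [0.8, 1.4, -7.6]
grip_width: 0.0131
finger_force: 58.7
```

```bash
python3 - <<'E'
from h import *
for n in ["side","scene"]:
    c=cams.read_camera(n)
    if n=="side": cv2.imwrite("pics/s4.png",cv2.resize(c["image"][130:280,220:420,::-1],(800,600),interpolation=cv2.INTER_CUBIC))
    for l in ["cradle","handle","push_plate","jaw_face","fixed_face","cast"]:
      for d in place_of(c,l)[:1]: print(n,l,np.round(d["p"],2),np.round(d["point"],4))
s=robot.sense(); print(s["time"],s["position"],s["contact_force"],s["finger_force"],np.abs(s["dq"]).max())
E
```

```text
side cradle 0.72 [0.5568 0.0639 0.1245]
side handle 0.9 [0.5563 0.0646 0.2278]
side push_plate 0.64 [ 0.5618 -0.0361  0.1606]
side jaw_face 0.71 [0.5589 0.0333 0.1482]
side fixed_face 0.61 [0.5559 0.0917 0.1468]
side cast 0.76 [0.561  0.0648 0.1299]
scene cradle 0.7 [0.5589 0.0632 0.1262]
scene handle 0.59 [0.5572 0.0646 0.2302]
scene push_plate 0.8 [ 0.561  -0.0326  0.1591]
scene jaw_face 0.57 [0.5545 0.0306 0.151 ]
scene fixed_face 0.88 [0.5565 0.0942 0.1482]
scene cast 0.72 [0.558  0.0621 0.1303]
17.65 [0.5558858  0.06334563 0.22398916] [ 0.46073491 -1.01052639 -6.95160858] 58.688122630119324 0.0013532924713092935
```

View pics/s4.png

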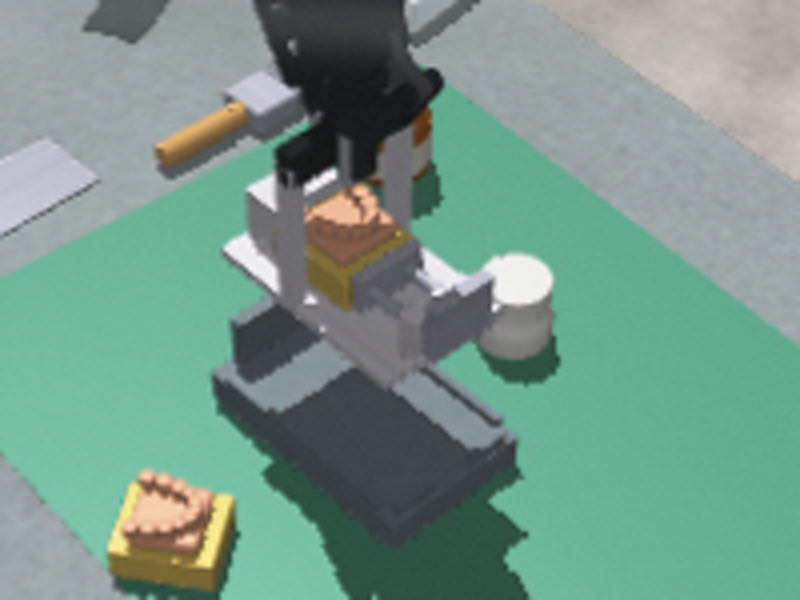

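The picture shows the cradle about 100 mm up, level, with the cast clamped between its jaws and the stand empty below. Handing in.

```bash
python3 -c "
from h import *
print(workorder.job_done())"
```

```text
the job is handed in; nothing more can be done
None
```

I clamped the cast, lifted the cradle by its handle about 100 mm above the stand's floor, and handed the job in holding it there, steady and level; the judge's result was not shown to me.

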